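# Trip-test the counter's ground-fault breaker and prove its outlet live with a tester pen

### The job

Before the slicer is plugged in, do the daily check of the counter's power pedestal: press the breaker's test button so that its lever drops, then lift the lever back up until it latches. Then take the voltage tester pen from its stand and hold its nose on the outlet's hot slot (the shorter, right-hand upright slot), square to the sloping face and lightly, so that the sprung nose gives but is not pushed all the way in. Finish while still holding it there, with the lever up, and do not disturb the things standing around.

Things in the scene. Friction and masses are not known exactly. Their poses are not given: they have to be found in the camera images.
- pedestal: fixed grey power pedestal, 160 mm deep (x), 220 mm wide (y), on a 184 x 244 mm foot plate; 40 mm high at its front (-x, the robot's side at yaw 0) and about 112 mm at the back, its top a panel sloping up to the back at 25 degrees; origin on the worktop under its middle. Left half of the panel: black breaker; right half: white outlet
- breaker: the black ground-fault breaker, case 76 mm along the slope by 78 mm across, its top 14 mm over the origin; origin at the middle of its base; x points up the slope, y to the left across it, z straight out of the sloping face (25 degrees off vertical, towards the robot). Lever 20 mm left of its middle, test button 20 mm right of its middle
- button_top (a point): middle of the top of the breaker's round grey test button (18 mm across, 8 mm proud of the case); same axes as the breaker, z straight out of the face
- test_button (a joint): how far the test button is pressed in, 0 to 0.006 m; spring 0.9 N at first, 3.6 N fully in; pushed in about 3.5 mm it lets the lever drop within 0.2 s. It also dips and springs out again as the lever passes the catch on its way up
- lever_tip (a point): end of the breaker's grey toggle lever, which stands 13 mm wide (across the slope) and 8 to 11 mm thick; the hinge lies across the slope, 43 mm from this end and 6 mm over the breaker's origin plane, in the breaker's mid-length (x = 0), 20 mm left of its middle
- breaker_lever (a joint): angle of the lever: 0.04 to 0.09 is up and latched (leaning up the slope about 0.6 rad off the face's normal; stop at 0), 1.2 is dropped (leaning 0.6 rad down the slope); spring loaded to drop. Pushed up the slope near its end, along its arc, it takes 1 to 4 N, most in the last 0.4 rad, past the catch; low down several times more. Pushed to its stop it latches by itself
- outlet: the white outlet in the panel's right half, receptacle face 40 mm along the slope by 34 mm across; origin at the middle of its base, face 6 mm over it; x up the slope, y left, z straight out of the sloping face. Two upright slots 12.7 mm apart in its upper half, the right-hand one (hot) 6.5 mm long, the left one 9 mm, a round-ended ground hole below
- hot_slot (a point): middle of the hot slot on the outlet's face (5 mm up the slope and 6.35 mm right of the face's middle); axes as the outlet's, z straight out of the face
- tester: loose voltage tester pen, 140 mm long, 70 g, standing nose down in its stand; origin at the end of its nose when the nose is out, z along the pen towards its cap. Nose 6 mm thick, shank 12 mm, finger guard 27 mm across from 48 to 53 mm above the nose end (it rests on the stand's rim), round grip 18 mm thick from 53 to 140 mm
- nose_end (a point): end of the tester's rounded nose (3 mm radius); axes as the tester's
- tester_nose (a joint): how far the sprung nose is pushed into the tester, 0 to 0.008 m; 0.5 N at first, rising 0.5 N per mm to 4.5 N fully in
- tester_stand: fixed dark stand for the tester, round foot 72 mm across, tube 27 mm across, rim 60 mm high with a 17 mm bore 50 mm deep; origin at the middle of its underside
- spice_jar: bystander: small spice jar, 45 mm across, 106 mm high, loose; stands on the other side of the pedestal from the tester's stand; origin under its middle
- food_tub: bystander: round food tub with flat lid, 129 mm across, 56 mm high, loose; origin under its middle
- mill: bystander: small mill, 44 mm across, 90 mm high, loose; origin under its middle
Not all that is in view belongs to the job. Leave any green look-alike of the tester alone. What is shaped like the tester_stand but turquoise is not meant.

How it is judged (in metres and radians):
On the way, in this order (a step that is already met when the one before it is completed fails the run):
1. the test button is pressed in (value of joint test_button above 0.0012 m).
2. the lever drops (value of joint breaker_lever above 1 rad), for 0.1 s.
3. the lever is up again and latched, the button out (value of joint breaker_lever below 0.12 rad and value of joint test_button below 0.0015 m), for 0.2 s.
At the end, for the whole second after the job is handed in: Lever latched up, button out; the gripper holds the tester still, its nose touching within 5 mm (along and across the slope) of the hot slot's middle, the pen within 12 degrees of square to the sloping face, the nose pushed in 0.8 to 7.4 mm (0.5 to 7 N) (all of step 3 and x of nose_end in the frame of hot_slot between -0.005 and 0.005 m and y of nose_end in the frame of hot_slot between -0.005 and 0.005 m and z of nose_end in the frame of hot_slot below 0.003 m and angle between the z axis of tester and the z axis of outlet, either way round below 0.21 rad and value of joint tester_nose between 0.0008 and 0.0074 m and contact force between tester and outlet between 0.5 and 7 N and contact force between the fingers and tester above 1 N and contact force between tester and tester_stand below 0.1 N and linear speed of tester below 0.02 m/s); the arm keeps its last pose, push and grip.
It fails at once if the tester is pushed hard against the pedestal (over 15 N) (contact force between tester and pedestal above 15 N).
It fails at once if a bystander is moved by more than 30 mm (distance of any of spice_jar, food_tub, mill from where it was at the start of the episode above 0.03 m).
It also fails if it takes over 51 s, if anything falls off the work surface, if the arm or the gripper's body presses on something with over 40 N, if the wrist force passes 120 N, or if a joint passes its speed limit or range.

### The arm

A 7-joint arm with a two-finger parallel gripper is mounted at the origin on a cart in front of the work surface, level with it; the furniture and walls round the work are solid. World frame = base frame: x ahead of the robot, y to its left, z up, the work surface at z = 0. Lengths are in m, angles in degrees, forces in N, time in s.
With the tool pointing down it reaches from about 0.425 to 0.875 m from the base axis. Payload 4.7 kg.
Tool frame: the origin (TCP) lies between the finger pads; the fingertips stand env.tip_reach ahead of it and the grasp point (between the pads) lies 2 mm behind it (env.tip_reach is the distance from the TCP to the fingertips, in m); z points along the fingers, y is the line along which they close (so a half turn about z gives the same grasp; the last joint's range is limited). The gripper opens to 87 mm and grips with 3 to 60 N. Pads are 19 mm wide; open, the fingers measure 117 mm over their backs; the gripper's body (75 mm by 190 mm) begins 51 mm behind the grasp point.
Start: joints at [64.75, 18.392, -4.016, 83.108, 1.295, 78.541, -3.26], TCP at [0.286, -0.584, 0.24] pointing down, gripper open.
Joint ranges: [-163.93, 163.93], [-17.29, 119.83], [-79.2, 71.16], [3.27, 140.29], [-89.18, 269.18], [5.43, 117.66], [-154.24, 154.24]. Speed limits (degrees/s): [147.25, 147.25, 180, 180, 180, 180, 180].

### API

Orientations are given as [roll, pitch, yaw] about the fixed x, y, z axes, in that order (R = Rz(yaw) Ry(pitch) Rx(roll)).
In Python, from cell import env, read_camera gives the robot as it stands. The module is installed in compiled form; this text tells all that it offers.
- The arm moves only by the shell command python3 -m handwheel 'ROWS' [FORCE]. ROWS is one flat JSON list of numbers that holds 1 to 8 rows one after another, with no inner brackets; each row has 5 numbers: dx, dy, dz in cm, then a turn about the tool's z in units of 2 degrees, then the finger opening in m; each row is the pose to reach, as a shift and turn from the pose commanded when the command began, along the tool's axes at that moment; what a row does not reach only later rows make up. A row lasts 1/12 s, in which the tool goes at most 0.0417 m and 7.16 degrees, less where a joint would pass 70% of its speed; a pose out of reach is approached as far as the arm can. The fingers move at their own pace and stop on an object; FORCE is the grip in N (left out, the last holds). Time passes only in rows, so rows that do not move let the fingers close. It prints the time, the measured TCP pose, the force, the opening and the grip force at its end. Input that does not fit is refused with a message, and nothing moves.
- env.get_obs(): the state, without advancing time (a new reading comes with each control period).
- read_camera(name): name is "side" or "top"; returns a dict with "color" (420x560x3 uint8, blue, green, red), "fx", "fy", "cx", "cy" (pixels), "world_from_camera" (4x4, takes a point from camera to world coordinates). Camera axes: x right, y down, z forward; pixel columns grow to the right and rows downward; lengths in m; the calibration is good to about 2 mm. A picture is of the moment at which its call begins. There is no depth.
- env.sign_off(): hands the job in; it is judged then, once.
The state is a dict: "time_s": time; "qpos": joint angles; "joint_velocities": joint speeds; "effort": joint torques, N m; "tool_pos": TCP position; "tool_rot": TCP orientation; "force": force on the tool from outside, world axes, zero at the start; "wrist_torque": the same for the moment, N m; "grip_width": finger opening in m; "grasp_force": force on a finger pad.
Only numpy, scipy, OpenCV 4.12 (cv2) and the standard library are available. Lean on these libraries where they do the work, as an engineer would, in place of code of your own. Each camera call takes 0.05 s, during which the arm holds its last target. There are 200 camera calls.

## Working session

There is one attempt and no reset: what is moved stays moved. The work goes in short steps, Python scripts to look and compute and a shell command to move; the robot and the scene stay as the last step left them, time stands still between calls to the robot, and variables do not carry over. Pictures are saved under pics/ and viewed, at most 10 in all, crops included, and the job is handed in when it is done.

```bash
mkdir -p pics; ls; python3 - <<'E'
from cell import env, read_camera
import cv2,numpy as np
o=env.get_obs(); print(o['time_s'],o['tool_pos'],o['tool_rot'],o['grip_width'],env.tip_reach)
for n in ('top','side'):
    c=read_camera(n); cv2.imwrite(f'pics/{n}0.png',c['color']); print(n,c['fx'],c['fy'],c['cx'],c['cy']); print(np.round(c['world_from_camera'],4))
E
```

```text
pics
0.0 [ 0.28526205 -0.58348573  0.23846624] [-1.79891446e+02  4.95921349e-03  2.60589274e+01] 0.08700753102437765 0.017
top 532.7281790785938 532.7281790785938 288.14634222263885 213.97365834196614
[[-0.0904 -0.9734  0.2103  0.328 ]
 [-0.9959  0.0892 -0.015   0.0137]
 [-0.0042 -0.2108 -0.9775  1.3048]
 [ 0.      0.      0.      1.    ]]
side 423.9817801599378 423.9817801599378 275.34574141157367 210.91114498682637
[[ 0.9938 -0.0197  0.1094  0.4689]
 [-0.1084 -0.3904  0.9142 -0.9076]
 [ 0.0247 -0.9204 -0.3902  0.5003]
 [ 0.      0.      0.      1.    ]]
```

View pics/top0.png

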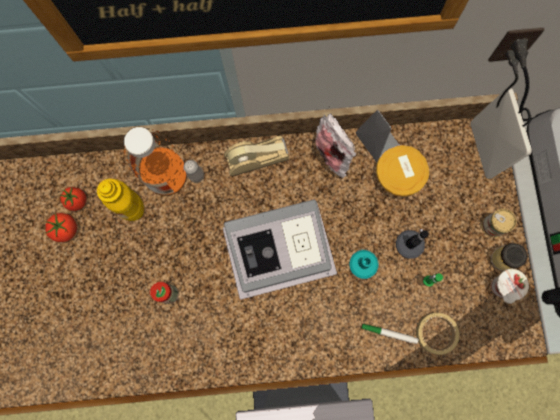

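View pics/side0.png

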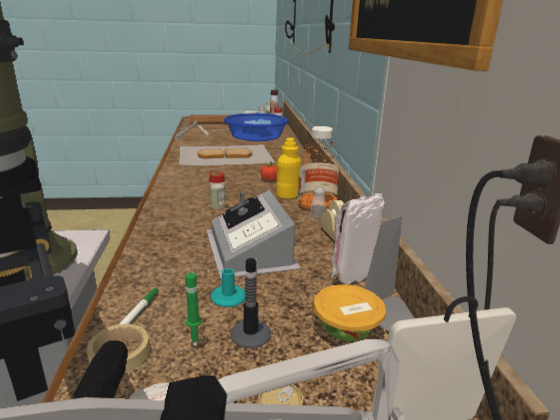

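The top view shows the pedestal at about (278,248), with the breaker to its left and the outlet to its right. The dark tester and stand are at (411,244) with the cap at (424,233), the turquoise decoy at (363,264), the green pen at (433,280), the jar at (161,292), the mill at (192,170) and the tub at (403,170). The side view shows the tester at (250,300), the pedestal at (252,230) and the lever tip near (241,196).

```bash
python3 - <<'E'
import cv2
a=cv2.imread('pics/top0.png')[195:305,215:445]; b=cv2.imread('pics/side0.png')[180:350,180:310]
cv2.imwrite('pics/topc.png',cv2.resize(a,None,fx=3.4,fy=3.4,interpolation=cv2.INTER_CUBIC))
cv2.imwrite('pics/sidec.png',cv2.resize(b,None,fx=3.5,fy=3.5,interpolation=cv2.INTER_CUBIC))
E
```

```text
(no output)
```

View pics/topc.png

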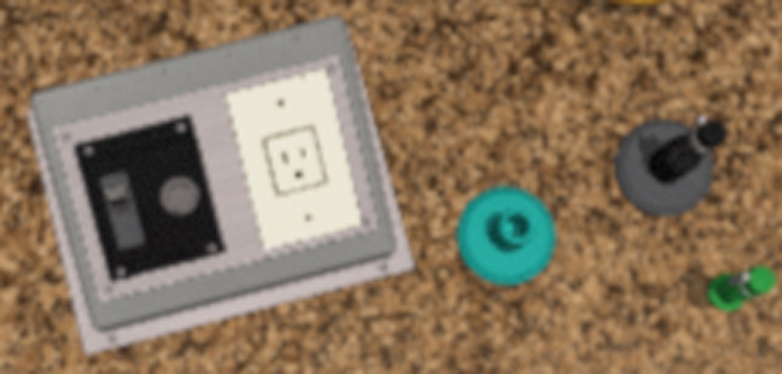

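View pics/sidec.png

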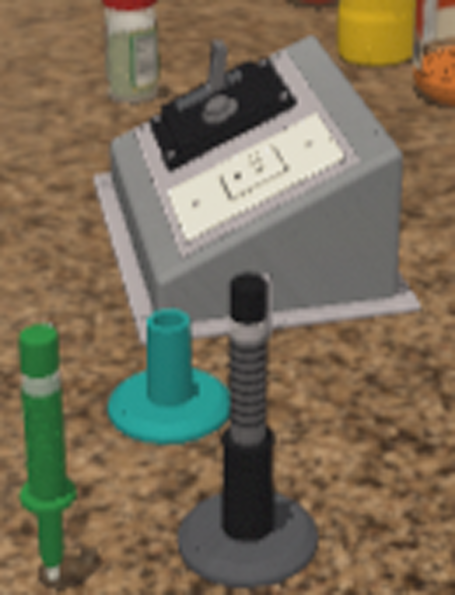

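The top crop shows the button at (180,195), the lever tip at (117,188), the slots at (286,157) and (304,152), and the pen cap at (711,131). The side crop shows the lever tip at (217,45), the button at (220,105), the outlet plate corners, and the pen cap at (247,282).

```bash
cat > h.py <<'E'
import numpy as np
from scipy.spatial.transform import Rotation as R
C={'top':(532.728,288.146,213.974,np.array([[-0.0904,-0.9734,0.2103,0.328],[-0.9959,0.0892,-0.015,0.0137],[-0.0042,-0.2108,-0.9775,1.3048]])),
'side':(423.982,275.346,210.911,np.array([[0.9938,-0.0197,0.1094,0.4689],[-0.1084,-0.3904,0.9142,-0.9076],[0.0247,-0.9204,-0.3902,0.5003]]))}
def ray(n,u,v):
    f,cx,cy,M=C[n]; d=M[:,:3]@[(u-cx)/f,(v-cy)/f,1]; return M[:,3],d/np.linalg.norm(d)
def plane(n,u,v,z):
    o,d=ray(n,u,v); return o+d*(z-o[2])/d[2]
def tri(a,b):
    o1,d1=ray('top',*a);o2,d2=ray('side',*b)
    s=np.linalg.lstsq(np.c_[d1,-d2],o2-o1,rcond=None)[0]; p,q=o1+s[0]*d1,o2+s[1]*d2
    return (p+q)/2,np.linalg.norm(p-q)
def proj(n,p):
    f,cx,cy,M=C[n]; q=M[:,:3].T@(np.asarray(p)-M[:,3]); return f*q[0]/q[2]+cx,f*q[1]/q[2]+cy
tc=lambda u,v:(215+(u+.5)/3.4-.5,195+(v+.5)/3.4-.5)
sc=lambda u,v:(180+(u+.5)/3.5-.5,180+(v+.5)/3.5-.5)
E
python3 - <<'E'
from h import *
P={'button':((180,195),(220,103)),'levertip':((117,186),(217,44)),
'oFL':((263,251),(182,240)),'oBR':((324,69),(344,160)),
'o_fl':((263,251),(166,190)),'o_fr':((361,226),(184,240)),'o_br':((324,69),(346,160)),'o_bl':((228,95),(323,113)),
'ground':((298,174),(238,176)),'foot_fr':((411,268),(145,341)),'foot_fl':((88,352),(98,180)),
'cap':((711,131),(247,280)),'rimtop_b_fr':((223,250),(170,166)),'b_br':((190,117),(297,101)),'back_top_r':((340,20),(318,42)),'turq':((513,226),(169,315))}
for k,(a,b) in P.items():
    p,e=tri(tc(*a),sc(*b)); print(k,np.round(p*1000,1),round(e*1000,1))
for z in (0,.006): print('stand foot',plane('top',*tc(664,167),z), plane('side',*sc(248,540),z))
from cell import env,read_camera
E
```

```text
button [503.   49.9  98.3] 0.9
levertip [505.4  89.6 127.9] 6.8
oFL [471.9  -3.   19.1] 4.6
oBR [578.8 -54.6 101.3] 2.4
o_fl [464.7  -2.7  57.6] 1.3
o_fr [475.9 -71.8  56. ] 1.6
o_br [579.5 -54.7 101.1] 1.1
o_bl [569.1  11.8 105.1] 3.5
ground [512.1 -31.   80.4] 1.9
foot_fr [ 449.5 -107.8    5. ] 0.2
foot_fl [411.5 127.2   3.9] 0.9
cap [ 504.1 -296.1  153.2] 3.2
rimtop_b_fr [467.5  24.7  62.5] 1.0
b_br [555.2  38.7 103.3] 0.5
back_top_r [575.  -62.4 188.4] 34.0
turq [ 465.7 -175.3   63.4] 1.1
stand foot [ 0.50614448 -0.29950512  0.        ] [ 0.50341735 -0.29445043  0.        ]
stand foot [ 0.5053253  -0.29806487  0.006     ] [ 0.50300339 -0.30180382  0.006     ]
```

Careful with the scale: shifts go in cm and turns go in units of 2 degrees. That gives: -0.0297 m is -2.97, 0.029 m is 2.9.

```bash
python3 -m handwheel '[2.9, -2.97, 0, 0, 0.04, 5.8, -5.94, 0, 0, 0.03, 8.7, -8.9, 0, 0, 0, 11.6, -11.9, 0, 0, 0, 14.5, -14.9, 0, 0, 0, 17.4, -17.8, 0, 0, 0, 20.3, -20.8, 0, 0, 0, 23.3, -23.8, 0, 0, 0]' 10
python3 -m handwheel '[2.9, -2.97, 0, 1.5, 0, 5.8, -5.94, 0, 3, 0, 8.7, -8.9, 0, 4.5, 0, 11.6, -11.9, 0, 6, 0, 14.5, -14.9, 0, 7.5, 0, 17.4, -17.8, 0, 8.5, 0, 20.3, -20.8, 0, 8.5, 0, 23.3, -23.8, 0, 8.5, 0]'
python3 -m handwheel '[0, 0, 0, 0, 0, 0, 0, 0, 0, 0]'
python3 - <<'E'
from h import *
from cell import env
o=env.get_obs(); p=o['tool_pos']; Rt=R.from_euler('xyz',o['tool_rot'],degrees=True).as_matrix()
print(p,o['tool_rot'],o['grip_width'],'to pre-press',Rt.T@(np.array([.495,.0487,.135])-p))
E
```

```text
time_s: 0.77
tool_pos: [0.3899, -0.2665, 0.2393]
tool_rot: [180.0, 0.0, 26.0]
force: [1.8, 0.1, 0.1]
grip_width: 0.0415
grasp_force: 0.0
time_s: 1.43
tool_pos: [0.4944, 0.0487, 0.2395]
tool_rot: [180.0, -0.0, 9.0]
force: [1.4, -0.3, -0.1]
grip_width: 0.0006
grasp_force: 0.0
time_s: 1.6
tool_pos: [0.4944, 0.0497, 0.2393]
tool_rot: [-180.0, 0.0, 9.4]
force: [-0.5, -1.3, 0.4]
grip_width: 0.0006
grasp_force: 0.0
[0.49437103 0.04974816 0.23928084] [-1.79950658e+02  2.89817093e-02  9.40979573e+00] 0.000556983680709035 to pre-press [0.00050189 0.00122669 0.10427958]
```

```bash
python3 -m handwheel '[0, 0.1, 3.5, 0, 0, 0, 0.1, 7, 0, 0, 0, 0.1, 9.5, 0, 0, 0, 0.1, 10.4, 0, 0, 0, 0.1, 10.4, 0, 0]'
python3 - <<'E'
from cell import read_camera
import cv2,numpy as np
a=read_camera('top')['color'][195:305,215:345]; b=read_camera('side')['color'][150:280,190:310]
r=lambda i:cv2.resize(i,(390,390*i.shape[0]//i.shape[1]),interpolation=cv2.INTER_CUBIC)
a,b=r(a),r(b); im=np.zeros((max(len(a),len(b)),780,3),np.uint8); im[:len(a),:390]=a; im[:len(b),390:]=b
cv2.imwrite('pics/pre.png',im)
E
```

```text
time_s: 2.02
tool_pos: [0.4926, 0.0442, 0.1331]
tool_rot: [-180.0, 0.3, 8.9]
force: [-0.8, 0.1, -0.3]
grip_width: 0.0004
grasp_force: 0.0
```

View pics/pre.png

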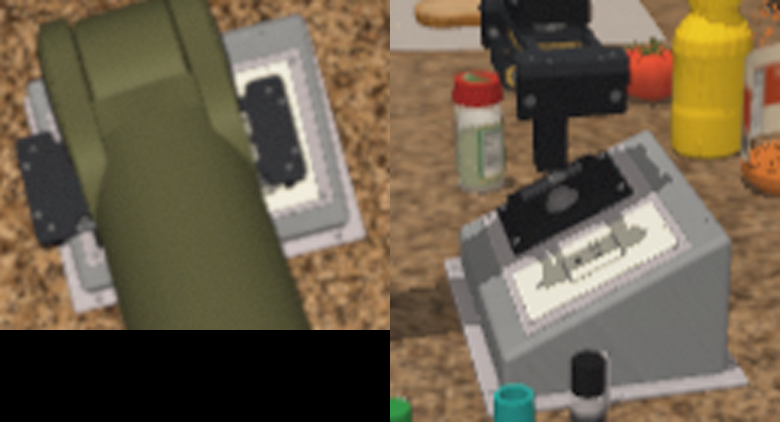

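In the tool's units: 0.012 m is 1.2, 0.01 m is 1.

```bash
python3 -m handwheel '[-0.4, -0.3, 0.6, 0, 0, -0.4, -0.3, 1, 0, 0, -0.3, -0.3, 1.2, 0, 0, -0.3, -0.3, 1.2, 0, 0, -0.3, -0.3, 1.2, 0, 0]'
python3 -m handwheel '[0.05, 0, 0.15, 0, 0, 0.1, 0, 0.3, 0, 0, 0.1, 0, 0.3, 0, 0]'
python3 -m handwheel '[0.05, 0, 0.15, 0, 0, 0.1, 0, 0.3, 0, 0, 0.1, 0, 0.3, 0, 0]'
```

```text
time_s: 2.53
tool_pos: [0.4915, 0.0483, 0.1238]
tool_rot: [180.0, -0.0, 9.1]
force: [0.1, 0.7, -0.7]
grip_width: 0.0009
grasp_force: 0.0
time_s: 2.78
tool_pos: [0.4922, 0.0484, 0.1203]
tool_rot: [-180.0, 0.0, 9.1]
force: [-0.1, 0.8, -0.6]
grip_width: 0.0004
grasp_force: 0.0
time_s: 3.03
tool_pos: [0.4931, 0.0486, 0.1172]
tool_rot: [-180.0, 0.0, 9.1]
force: [-0.6, -0.7, -0.2]
grip_width: 0.0009
grasp_force: 0.0
```

```bash
python3 -m handwheel '[0.05, 0, 0.1, 0, 0, 0.1, 0, 0.2, 0, 0, 0.1, 0, 0.2, 0, 0]'
python3 -m handwheel '[0.05, 0, 0.1, 0, 0, 0.1, 0, 0.2, 0, 0, 0.1, 0, 0.2, 0, 0]'
python3 -m handwheel '[0.05, 0, 0.1, 0, 0, 0.1, 0, 0.2, 0, 0, 0.1, 0, 0.2, 0, 0]'
```

```text
time_s: 3.28
tool_pos: [0.4942, 0.0488, 0.1154]
tool_rot: [-180.0, 0.0, 9.1]
force: [-0.1, 0.1, -0.3]
grip_width: 0.0003
grasp_force: 0.2
time_s: 3.53
tool_pos: [0.4952, 0.049, 0.1134]
tool_rot: [180.0, 0.0, 9.1]
force: [0.1, 0.2, 0.7]
grip_width: 0.0006
grasp_force: 0.3
time_s: 3.78
tool_pos: [0.4961, 0.0491, 0.1114]
tool_rot: [180.0, 0.0, 9.1]
force: [-0.9, -0.0, 2.2]
grip_width: 0.0007
grasp_force: 1.2
```

In the tool's units: 0.0015 m is 0.15, 0.001 m is 0.1.

```bash
python3 -m handwheel '[0.05, 0, 0.1, 0, 0, 0.05, 0, 0.15, 0, 0, 0.05, 0, 0.15, 0, 0, 0.05, 0, 0.15, 0, 0]'
python3 - <<'E'
from cell import read_camera
import cv2,numpy as np
b=read_camera('side')['color'][150:280,190:310]
cv2.imwrite('pics/press.png',cv2.resize(b,None,fx=4,fy=4,interpolation=cv2.INTER_CUBIC))
E
```

```text
time_s: 4.12
tool_pos: [0.4967, 0.0492, 0.1101]
tool_rot: [180.0, -0.0, 9.1]
force: [-1.8, -1.3, 3.0]
grip_width: 0.0004
grasp_force: 1.5
```

View pics/press.png

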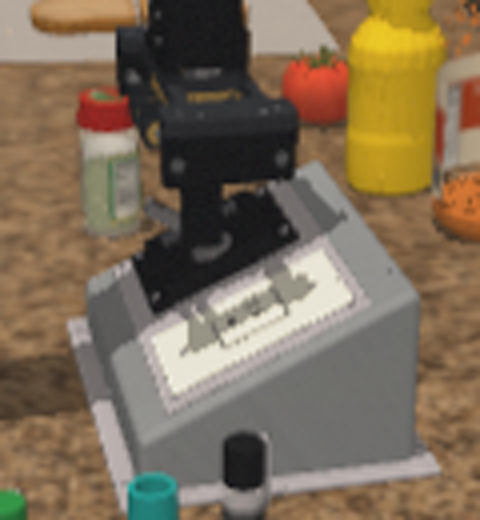

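The lever has dropped: its tip is now low and down-slope, at about (148,210) in the crop. I'll retreat and clear the view to measure it.

In the tool's units: 0.16 m is 16, 0.12 m is 12.

```bash
python3 -m handwheel '[-0.2, 0, -1, 0, 0, -0.2, 0, -4, 0, 0.015, -0.2, 0, -8, 0, 0.03, -0.2, 4, -10, 0, 0.04, 0, 8, -10, 0, 0.04, 0, 12, -10, 0, 0.04, 0, 16, -10, 0, 0.04, 0, 16, -10, 0, 0.04]' 15
python3 - <<'E'
from h import *
from cell import read_camera
import cv2
print('pred tip side',proj('side',[.4671,.0847,.1055]),'top',proj('top',[.4671,.0847,.1055]))
for n in('top','side'): print(n,'button pred',proj(n,[.503,.0499,.098]))
a=read_camera('top')['color'][200:300,220:345]; b=read_camera('side')['color'][180:280,190:310]
r=lambda i:cv2.resize(i,(390,390*i.shape[0]//i.shape[1]),interpolation=cv2.INTER_CUBIC)
a,b=r(a),r(b); im=np.zeros((max(len(a),len(b)),780,3),np.uint8); im[:len(a),:390]=a; im[:len(b),390:]=b
cv2.imwrite('pics/drop.png',im)
E
```

```text
time_s: 4.83
tool_pos: [0.5217, -0.1195, 0.2103]
tool_rot: [179.7, -0.0, 8.3]
force: [-1.4, -1.6, -0.3]
grip_width: 0.0367
grasp_force: 0.0
pred tip side (np.float64(227.7512952545898), np.float64(201.32676592833255)) top (np.float64(253.42382593563164), np.float64(268.88662655032033))
top button pred (np.float64(267.64008179119037), np.float64(252.21308940814114))
side button pred (np.float64(242.67277250293301), np.float64(209.19107817281812))
```

View pics/drop.png

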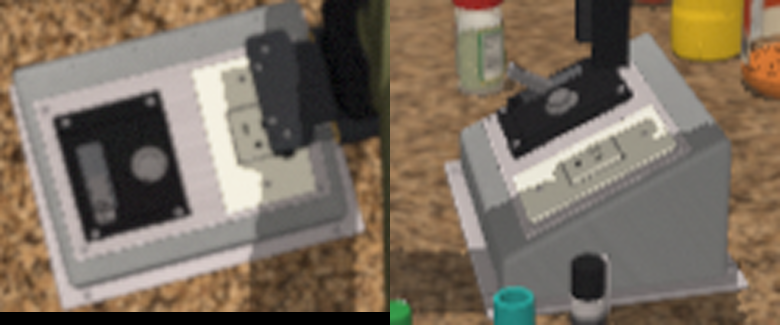

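The measured dropped tip (253,267 top; 228,201 side) matches my prediction to about 1 px. I'll grasp the lever near its end.

```bash
python3 -m handwheel '[-0.3, -3.5, 0, 0, 0.03, -0.6, -7, 0, 0, 0.03, -0.9, -10.5, 0, 0, 0.03, -1.2, -14, 0, 0, 0.03, -1.5, -17.5, 0, 0, 0.03, -1.75, -21, 0, 0, 0.03, -1.75, -21, 0, 0, 0.03, -1.75, -21, 0, 0, 0.03]' 15
python3 - <<'E'
from h import *
from cell import env
o=env.get_obs(); p=o['tool_pos']; Rt=R.from_euler('xyz',o['tool_rot'],degrees=True).as_matrix()
print(p,o['tool_rot'],o['grip_width'],Rt.T@(np.array([.4715,.0854,.108])-p))
E
```

```text
time_s: 5.6
tool_pos: [0.4703, 0.0997, 0.2105]
tool_rot: [180.0, -0.0, 9.5]
force: [-0.0, -0.6, -0.7]
grip_width: 0.0301
grasp_force: 0.0
[0.47031553 0.09972682 0.21052937] [ 1.79966003e+02 -4.77017746e-02  9.50807542e+00] 0.03014648950650067 [-0.00128376  0.01426482  0.10253681]
```

In the tool's units: 0.06 m is 6, 0.03 m is 3.

```bash
python3 -m handwheel '[0, 0, 3, 0, 0.03, 0, 0, 6, 0, 0.03, 0, 0, 6, 0, 0.03, 0, 0, 6, 0, 0.03]'
python3 - <<'E'
from h import *
from cell import env
o=env.get_obs(); p=o['tool_pos']; Rt=R.from_euler('xyz',o['tool_rot'],degrees=True).as_matrix()
print(p,o['tool_rot'],o['grip_width'],Rt.T@(np.array([.4715,.0854,.108])-p))
E
```

```text
time_s: 5.93
tool_pos: [0.4703, 0.0953, 0.1492]
tool_rot: [-180.0, 0.2, 9.1]
force: [0.6, 0.4, 0.8]
grip_width: 0.0299
grasp_force: 0.0
[0.47033168 0.09534493 0.14924602] [-179.96681004    0.1929031     9.05255597] 0.029852948308418725 [-0.0002721   0.01002877  0.04124137]
```

```bash
python3 -m handwheel '[0, 1, 0.4, 0, 0.03, 0, 1, 0.4, 0, 0.03, 0, 1, 2, 0, 0.03, 0, 1, 3.2, 0, 0.03, 0, 1, 4.1, 0, 0.03, 0, 1, 4.1, 0, 0.03, 0, 1, 4.1, 0, 0.03]'

```

```text
time_s: 6.52
tool_pos: [0.4728, 0.0859, 0.1088]
tool_rot: [-180.0, 0.1, 9.1]
force: [-0.6, -0.2, -0.6]
grip_width: 0.0299
grasp_force: 0.0
```

```bash
python3 -m handwheel '[0, 0, 0, 0, 0.018, 0, 0, 0, 0, 0.014, 0, 0, 0, 0, 0.01, 0, 0, 0, 0, 0, 0, 0, 0, 0, 0]' 12

```

```text
time_s: 6.93
tool_pos: [0.4734, 0.0863, 0.1095]
tool_rot: [-180.0, -0.0, 9.1]
force: [0.6, 0.9, 1.6]
grip_width: 0.013
grasp_force: 12.0
```

```bash
python3 -m handwheel '[0, 0, 0, 0, 0, 0.48, 0, -0.5, 0, 0, 1.04, 0, -0.95, 0, 0, 1.65, 0, -1.3, 0, 0, 1.65, 0, -1.3, 0, 0]' 20
python3 -m handwheel '[0.65, 0, -0.25, 0, 0, 1.3, 0, -0.45, 0, 0, 1.95, 0, -0.5, 0, 0, 2.4, 0, -0.45, 0, 0, 2.65, 0, -0.4, 0, 0, 2.65, 0, -0.4, 0, 0, 2.65, 0, -0.4, 0, 0]'
```

```text
time_s: 7.35
tool_pos: [0.4889, 0.0888, 0.1224]
tool_rot: [-180.0, 0.2, 9.1]
force: [-6.6, 1.0, 4.6]
grip_width: 0.0123
grasp_force: 20.0
time_s: 7.93
tool_pos: [0.5153, 0.0931, 0.1259]
tool_rot: [-180.0, 0.0, 9.1]
force: [-3.0, 1.6, 1.1]
grip_width: 0.012
grasp_force: 20.0
```

```bash
python3 -m handwheel '[0.3, 0, 0, 0, 0, 0.5, 0, 0.05, 0, 0, 0.5, 0, 0.05, 0, 0]'
python3 -m handwheel '[0.3, 0, 0, 0, 0, 0.5, 0, 0.05, 0, 0, 0.5, 0, 0.05, 0, 0]'
```

```text
time_s: 8.18
tool_pos: [0.5171, 0.0934, 0.1253]
tool_rot: [180.0, 0.5, 9.1]
force: [-11.6, 0.1, 8.9]
grip_width: 0.0118
grasp_force: 20.0
time_s: 8.43
tool_pos: [0.5255, 0.0936, 0.125]
tool_rot: [179.9, -0.0, 9.1]
force: [-0.0, -0.4, 0.0]
grip_width: 0.0038
grasp_force: 0.0
```

The tip hit its stop (11.6 N) and slid out of the pads. I'll go straight up and check.

In the tool's units: 0.22 m is 22, 0.19 m is 19.

```bash
python3 -m handwheel '[0.1, 0, -2, 0, 0.003, 0.1, 0, -5.5, 0, 0.003, 0.1, 3, -9, 0, 0.02, 0.1, 7, -9, 0, 0.04, 0.1, 11, -9, 0, 0.04, 0.1, 15, -9, 0, 0.04, 0.1, 19, -9, 0, 0.04, 0.1, 22, -9, 0, 0.04]' 10
python3 - <<'E'
from h import *
from cell import read_camera
import cv2
t=[.5101,.0915,.126]
print('pred latched tip side',proj('side',t),'top',proj('top',t))
a=read_camera('top')['color'][200:300,220:345]; b=read_camera('side')['color'][180:280,190:310]
r=lambda i:cv2.resize(i,(390,390*i.shape[0]//i.shape[1]),interpolation=cv2.INTER_CUBIC)
a,b=r(a),r(b); im=np.zeros((max(len(a),len(b)),780,3),np.uint8); im[:len(a),:390]=a; im[:len(b),390:]=b
cv2.imwrite('pics/up.png',im)
E
```

```text
time_s: 9.1
tool_pos: [0.5621, -0.1289, 0.2159]
tool_rot: [179.7, -0.2, 8.8]
force: [0.4, -0.5, 0.1]
grip_width: 0.0348
grasp_force: 0.0
pred latched tip side (np.float64(244.81942667715577), np.float64(192.43856142489574)) top (np.float64(248.2870353983275), np.float64(248.98798448272012))
```

View pics/up.png

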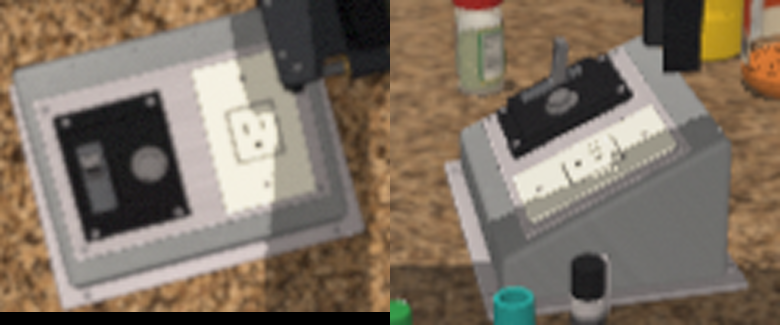

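The lever is back at its starting latched pixel (242,193 in the side view) and the button is out. Next is the tester. I need the green pen's position first, to keep clear of it.

```bash
python3 - <<'E'
from h import *
from cell import env
for k,a,b in (('greencap',(762,280),(40,330)),('greennose',(722,297),(52,572)),('cap',(711,131),(247,280)),('pen ring',(703,140),(251,330))):
    p,e=tri(tc(*a),sc(*b)); print(k,np.round(p*1000,1),round(e*1000,1))
print('rim side px->', plane('side',*sc(249,440),.063), 'foot', plane('top',*tc(664,168),.004))
o=env.get_obs();print(o['qpos'],o['tool_pos'],o['tool_rot'])
E
```

```text
greencap [ 408.1 -317.5  142.7] 0.9
greennose [ 407.7 -324.8   11.8] 1.2
cap [ 504.1 -296.1  153.2] 3.2
pen ring [ 504.4 -297.3  126.3] 0.1
rim side px-> [ 0.50367175 -0.29670552  0.063     ] foot [ 0.50487162 -0.29844358  0.004     ]
[ 40.23499444  12.85347104 -34.17346818  94.97121285   7.73435963
  74.28475288 -76.95793981] [ 0.56172899 -0.13241324  0.21514322] [ 1.79694411e+02 -1.13224193e-01  8.39086201e+00]
```

In the tool's units: 0.154 m is 15.4, 0.124 m is 12.4.

```bash
python3 -m handwheel '[-1.7, 3.1, 0, 0, 0.05, -3.4, 6.2, 0, 0, 0.05, -5.1, 9.3, 0, 0, 0.05, -6.8, 12.4, 0, 0, 0.05, -8.3, 15.4, 0, 0, 0.05, -8.3, 15.4, 0, 0, 0.05, -8.3, 15.4, 0, 0, 0.05, -8.3, 15.4, 0, 0, 0.05]' 10
python3 -m handwheel '[0, 0, 0, 0, 0.05, 0, 0, 0, 0, 0.05]'
python3 - <<'E'
from h import *
from cell import env
o=env.get_obs(); p=o['tool_pos']; Rt=R.from_euler('xyz',o['tool_rot'],degrees=True).as_matrix()
print(Rt.T@(np.array([.504,-.2975,.115])-p))
E
```

```text
time_s: 9.87
tool_pos: [0.5041, -0.2877, 0.2155]
tool_rot: [179.9, -0.1, 9.1]
force: [0.7, 1.2, -0.7]
grip_width: 0.0497
grasp_force: 0.0
time_s: 10.03
tool_pos: [0.5044, -0.2864, 0.2154]
tool_rot: [180.0, -0.1, 9.2]
force: [0.5, 0.1, -0.3]
grip_width: 0.05
grasp_force: 0.0
[-0.00222843  0.01086447  0.10040237]
```

In the tool's units: 0.1 m is 10, 0.09 m is 9.

```bash
python3 -m handwheel '[-0.2, 1.1, 0.5, 0, 0.05, -0.2, 1.1, 3, 0, 0.05, -0.2, 1.1, 6, 0, 0.05, -0.2, 1.1, 9, 0, 0.05, -0.2, 1.1, 10, 0, 0.05, -0.2, 1.1, 10, 0, 0.05, -0.2, 1.1, 10, 0, 0.05]' 6
python3 -m handwheel '[0, 0, 0, 0, 0.03, 0, 0, 0, 0, 0.022, 0, 0, 0, 0, 0.016, 0, 0, 0, 0, 0, 0, 0, 0, 0, 0, 0, 0, 0, 0, 0]' 6
```

```text
time_s: 10.62
tool_pos: [0.5035, -0.2993, 0.1153]
tool_rot: [-180.0, -0.0, 9.1]
force: [0.5, -0.0, -0.2]
grip_width: 0.0499
grasp_force: 0.0
time_s: 11.12
tool_pos: [0.5032, -0.2993, 0.1155]
tool_rot: [180.0, -0.0, 9.1]
force: [0.3, 1.1, -0.2]
grip_width: 0.0181
grasp_force: 3.2
```

In the tool's units: -0.04 m is -4, -0.025 m is -2.5.

```bash
python3 -m handwheel '[0, 0, 0, 0, 0, 0, 0, -1, 0, 0, 0, 0, -2.5, 0, 0, 0, 0, -4, 0, 0, 0, 0, -4, 0, 0, 0, 0, -4, 0, 0]' 8
python3 -m handwheel '[-0.6, 0, 0, 0, 0, -1.2, 0, 0.1, 0, 0, -1.8, 0, 0.15, 0, 0, -2.4, 0, 0.3, 0, 0, -3, 0, 0.4, 0, 0, -3.6, 0, 0.6, 0, 0, -4.2, 0, 0.8, 0, 0, -4.6, 0, 0.9, 0, 0]'
python3 -m handwheel '[0, 0, 0, 0, 0, 0, 0, 0, 0, 0, 0, 0, 0, 0, 0]' 35
python3 - <<'E'
from h import *
from cell import read_camera
import cv2
b=read_camera('side')['color']; cv2.imwrite('pics/tilt.png',cv2.resize(b[220:350,160:320],None,fx=4,fy=4,interpolation=cv2.INTER_CUBIC))
E
```

```text
time_s: 11.62
tool_pos: [0.5036, -0.2994, 0.156]
tool_rot: [179.9, -0.1, 9.1]
force: [0.7, 0.8, -1.4]
grip_width: 0.0177
grasp_force: 8.0
time_s: 12.28
tool_pos: [0.4565, -0.307, 0.1455]
tool_rot: [180.0, 0.0, 9.0]
force: [1.7, -0.3, -0.1]
grip_width: 0.018
grasp_force: 8.0
time_s: 12.53
tool_pos: [0.4573, -0.3067, 0.1458]
tool_rot: [180.0, 0.0, 9.0]
force: [-0.5, -0.3, -1.3]
grip_width: 0.0174
grasp_force: 35.0
```

View pics/tilt.png

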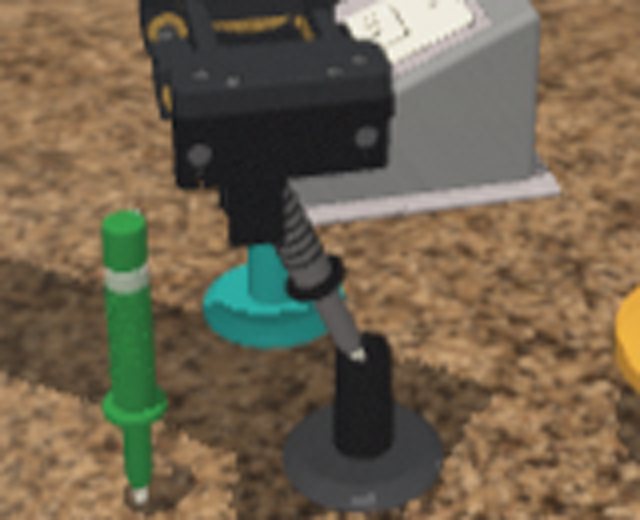

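```bash
cat >> h.py <<'E'
Y=np.radians(9.1); XP=np.array([np.cos(Y),np.sin(Y),0]); YP=np.array([-np.sin(Y),np.cos(Y),0])
def pen(tcp,pts):
    g=np.array(tcp)+[0,0,.002]; out=[]
    for u,v in pts:
        o,d=ray('side',u,v); p=o+d*((g-o)@YP)/(d@YP); q=p-g
        out.append(p); print('pt',np.round(p*1000,1),'fwd,down from grip',round(q@XP*1000,1),round(-q[2]*1000,1),'dist',round(np.linalg.norm(q)*1000,1),'tilt',round(np.degrees(np.arctan2(q@XP,-q[2])),1))
E
python3 - <<'E'
from h import *
pen([.4573,-.3067,.1458],[(249.2,308.2),(238.6,289.4)])
pen([.4573,-.3037,.1458],[(249.2,308.2),(238.6,289.4)])
pen([.4573,-.3107,.1458],[(249.2,308.2),(238.6,289.4)])
E
```

```text
pt [ 500.8 -299.7   59.4] fwd,down from grip 44.0 88.4 dist 98.7 tilt 26.5
pt [ 482.8 -302.6  100.4] fwd,down from grip 25.9 47.4 dist 54.0 tilt 28.6
pt [ 500.9 -296.7   57.2] fwd,down from grip 44.2 90.6 dist 100.8 tilt 26.0
pt [ 482.9 -299.6   98.4] fwd,down from grip 25.9 49.4 dist 55.8 tilt 27.7
pt [ 500.6 -303.8   62.4] fwd,down from grip 43.8 85.4 dist 96.0 tilt 27.1
pt [ 482.8 -306.6  103.1] fwd,down from grip 25.8 44.7 dist 51.6 tilt 29.9
```

Careful with the scale: shifts go in cm and turns go in units of 2 degrees. That gives: -0.12 m is -12, -0.09 m is -9.

```bash
python3 -m handwheel '[0, 0, -3, 0, 0, 0, 0, -6, 0, 0, 0, 0, -9, 0, 0, 0, 0, -12, 0, 0, 0, 0, -12, 0, 0, 0, 0, -12, 0, 0]' 35
python3 - <<'E'
from h import *
from cell import env
n=-np.sin(np.radians(25))*XP+np.array([0,0,np.cos(np.radians(25))])
p0=np.array([.503,.0499,.0975])-n*.022+n*.006
def onp(name,u,v):
    o,d=ray(name,u,v); return o+d*((p0-o)@n)/(d@n)
inv=lambda n_,p,f,ox,oy:((proj(n_,p)[0]+.5-ox)*f-.5,(proj(n_,p)[1]+.5-oy)*f-.5)
sx=np.cross(YP,n)
for k,(u,v) in {'hot':(304,152),'neutral':(286,157),'ground':(298,174),'face':(295,161.5)}.items():
    p=onp('top',*tc(u,v)); print(k,np.round(p*1000,1),'sidec px',np.round(inv('side',p,3.5,180,180),0), 'rel p0 ped',np.round([(p-p0)@sx*1000,(p-p0)@YP*1000],1))
f=onp('top',*tc(295,161.5)); h2=f+.005*sx-.00635*YP; print('hot via face',np.round(h2*1000,1))
for s in ((255,157),(262,168),(238,176)): print('side->',np.round(onp('side',*sc(*s))*1000,1))
E
```

```text
time_s: 13.08
tool_pos: [0.4587, -0.3068, 0.2677]
tool_rot: [179.8, -0.1, 9.1]
force: [-0.2, 0.5, -2.2]
grip_width: 0.0172
grasp_force: 35.0
hot [527.2 -36.3  84.6] sidec px [263. 173.] rel p0 ped [  3.8 -89. ]
neutral [524.9 -23.8  84.5] sidec px [258. 165.] rel p0 ped [  3.5 -76.2]
ground [513.4 -31.   78.7] sidec px [241. 178.] rel p0 ped [-10.3 -81.5]
face [521.6 -29.7  82.5] sidec px [254. 172.] rel p0 ped [ -1.1 -81.5]
hot via face [527.  -35.2  84.6]
side-> [523.4 -11.8  84.7]
side-> [526.9 -29.7  85. ]
side-> [511.4 -26.5  78.1]
```

```bash
python3 -m handwheel '[0.7, -3.2, 0, 0, 0, 1.4, -6.4, 0, 0, 0, 2.1, -9.6, 0, 0, 0, 2.8, -12.8, 0, 0, 0, 3.5, -16, 0, 0, 0, 4.1, -19.2, 0, 0, 0, 4.8, -22.4, 0, 0, 0, 5.4, -25.7, 0, 0, 0]'
python3 -m handwheel '[0, 0, 0, 0, 0, 0, 0, 2.5, 0, 0, 0, 0, 5, 0, 0, 0, 0, 6.8, 0, 0, 0, 0, 6.8, 0, 0, 0, 0, 6.8, 0, 0, 0, 0, 6.8, 0, 0]'
python3 - <<'E'
from h import *
from cell import read_camera,env
import cv2
p=env.get_obs()['tool_pos']; n=p+[0,0,-.0916]+.0475*XP; print('tcp',p,'pred nose',n)
for k in('top','side'): print(k,'nose px',np.round(proj(k,n),1),'slot px',np.round(proj(k,[.5268,-.0358,.086]),1))
a=read_camera('top')['color']; b=read_camera('side')['color']; cv2.imwrite('pics/n_top.png',a); cv2.imwrite('pics/n_side.png',b)
a=a[215:270,270:325]; b=b[175:255,215:295]
r=lambda i:cv2.resize(i,(400,400),interpolation=cv2.INTER_CUBIC)
cv2.imwrite('pics/near.png',np.hstack([r(a),r(b)]))
E
```

```text
time_s: 13.75
tool_pos: [0.4695, -0.0427, 0.2642]
tool_rot: [-180.0, 0.2, 9.0]
force: [0.2, 1.0, -0.9]
grip_width: 0.0169
grasp_force: 35.0
time_s: 14.33
tool_pos: [0.4708, -0.0442, 0.1984]
tool_rot: [-180.0, -0.0, 9.1]
force: [0.9, 0.3, -0.4]
grip_width: 0.0168
grasp_force: 35.0
tcp [ 0.47078425 -0.04415915  0.1984197 ] pred nose [ 0.51768641 -0.03664664  0.1068197 ]
top nose px [304.9 241.8] slot px [303.9 239.4]
side nose px [250.6 220.3] slot px [254.6 228.4]
```

View pics/near.png

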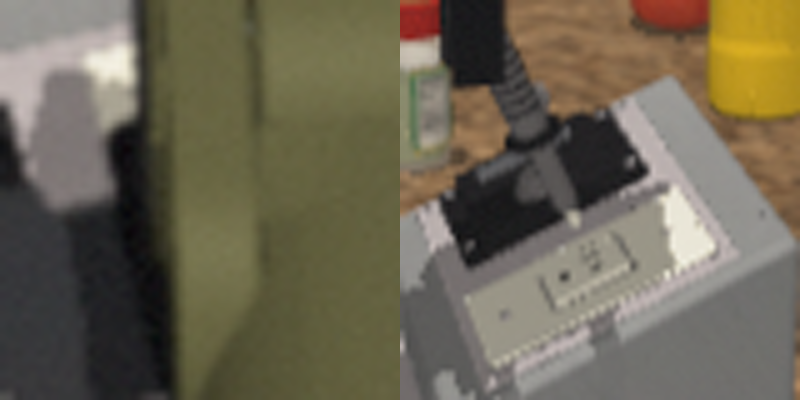

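The side view shows the nose tip at about (573,223) and the hot slot at about (597,265); the arm hides both in the top view. I'll work out the nose from the side ray in the pen's plane.

```bash
python3 - <<'E'
from h import *
t=[.4708,-.0442,.1984]
pen(t,[(215+173.5/5-.4,175+224/5-.4),(215+133/5-.4,175+135/5-.4)])
o,d=ray('side',215+197.5/5-.4,175+265/5-.4)
for y in (-.0345,-.036,-.037): print('slot on side ray',o+d*(y-o[1])/d[1])
E
```

```text
pt [514.6 -37.2 109.3] fwd,down from grip 44.4 91.1 dist 101.3 tilt 26.0
pt [496.6 -40.1 153.9] fwd,down from grip 26.2 46.5 dist 53.4 tilt 29.4
slot on side ray [ 0.52569728 -0.0345      0.08737225]
slot on side ray [ 0.5255997  -0.036       0.08808167]
slot on side ray [ 0.52553465 -0.037       0.08855461]
```

```bash
python3 -m handwheel '[0.2, 0.1, 0.3, 0, 0, 0.4, 0.1, 0.7, 0, 0, 0.6, 0.1, 1.1, 0, 0, 0.8, 0.1, 1.5, 0, 0, 0.9, 0.1, 1.7, 0, 0, 0.9, 0.1, 1.7, 0, 0, 0.9, 0.1, 1.7, 0, 0]'
python3 -m handwheel '[0.05, 0, 0.1, 0, 0, 0.1, 0, 0.2, 0, 0, 0.1, 0, 0.2, 0, 0]'
python3 -m handwheel '[0.05, 0, 0.1, 0, 0, 0.1, 0, 0.2, 0, 0, 0.1, 0, 0.2, 0, 0]'
python3 - <<'E'
from cell import env,read_camera
import numpy as np
f=[]
for i in range(6): read_camera('side'); f.append(env.get_obs()['force'])
print(np.mean(f,0),env.get_obs()['tool_pos'])
E
```

```text
time_s: 15.02
tool_pos: [0.4795, -0.0436, 0.1808]
tool_rot: [-180.0, 0.0, 9.1]
force: [0.3, -0.6, -1.0]
grip_width: 0.017
grasp_force: 35.0
time_s: 15.27
tool_pos: [0.4806, -0.0435, 0.179]
tool_rot: [180.0, -0.0, 9.1]
force: [0.0, 0.5, -0.3]
grip_width: 0.0173
grasp_force: 35.0
time_s: 15.52
tool_pos: [0.4816, -0.0434, 0.177]
tool_rot: [180.0, -0.0, 9.1]
force: [-0.1, 0.1, -0.7]
grip_width: 0.017
grasp_force: 35.0
[ 0.10089291 -0.25641515 -0.13381951] [ 0.48159037 -0.04339854  0.17711709]
```

```bash
cat > avg.py <<'E'
from cell import env,read_camera
import numpy as np
f=[]
for i in range(6): read_camera('side'); f.append(env.get_obs()['force'])
print('AVG',np.round(np.mean(f,0),2),env.get_obs()['tool_pos'])
E
python3 -m handwheel '[0.05, 0, 0.1, 0, 0, 0.1, 0, 0.2, 0, 0, 0.1, 0, 0.2, 0, 0]' >/dev/null; python3 avg.py
python3 -m handwheel '[0.05, 0, 0.1, 0, 0, 0.1, 0, 0.2, 0, 0, 0.1, 0, 0.2, 0, 0]' >/dev/null; python3 avg.py
```

```text
AVG [-0.92 -0.28  1.01] [ 0.48252819 -0.04324205  0.17506973]
AVG [-1.31 -0.48  1.85] [ 0.48345893 -0.04308168  0.17306065]
```

```bash
python3 - <<'E'
from h import *
from cell import env,read_camera
import cv2
print('slot px',proj('side',[.526,-.0362,.0875]),'shank 20mm up',proj('side',np.array([.526,-.0362,.0875])+.02*(-.4226*XP+[0,0,.906])))
g=cv2.cvtColor(read_camera('side')['color'],cv2.COLOR_BGR2GRAY); print(g[212:234,242:264])
lv=cv2.absdiff(read_camera('side')['color'],cv2.imread('pics/side0.png'))[188:200,236:248]; print('lever patch diff',lv.mean())
o=env.get_obs(); print(o['time_s'],o['force'],np.abs(o['joint_velocities']).max())
E
```

```text
slot px (np.float64(254.2734931007892), np.float64(227.8982020082718)) shank 20mm up (np.float64(250.6503001313685), np.float64(220.96059512215658))
[[ 41  66  83  86  85  69  57  32  28  25  28  32  31  31  30  29  37  71
  121 146 119 142]
 [ 27  42  61  61  60  41  28  29  27  27  28  29  31  28  37  57  81 145
  130 142 114 114]
 [ 26  26  33  28  29  28  33  52  64  39  29  28  35  59  65  98 107 142
  114 112 114 113]
 [ 28  28  28  29  30  48  63  78  80  61  28  33  65  98  99 112 113 113
  114 114 116 124]
 [ 29  27  27  31  48  74  81  87  84  76  64  94 101 114 112 112 112 114
  109  96 126 141]
 [ 29  25  29  32  46  78  85  87  86  80  80 114 115 114 112 112 114 115
  124 125 142 148]
 [ 28  26  28  28  37  65  84  87  86  83  82 102 114 115 114 114 126 137
  142 148 148 149]
 [ 30  27  29  36  66  92  81  86  87  86  80  86 115 116 126 136 143 148
  149 148 148 149]
 [ 27  34  64  92 100 110  85  84  86  86  84  80 111 137 142 148 148 149
  149 148 148 149]
 [ 65  93 102 111 113 113 103  81  86  88  84  83 104 148 146 131 141 149
  149 149 149 148]
 [102 113 113 114 114
[... 495 characters left out ...]
21 149 150 149 149 153
  154 107 127 149]
 [149 149 149 148 148 148 149 149 149 147 135 102 142 145 150 153 165 174
  173  97 123 149]
 [149 147 148 148 144 116 112 149 149 149 146 133 147 141 166 173 177 150
  147 131 143 149]
 [137 130 148 149 140  72  89 149 150 150 149 149 162 173 178 154 147 138
  137 148 149 149]
 [137 111 147 150 145 124 134 151 150 150 159 172 176 154 147 141 138 148
  150 149 149 148]
 [143 110 131 150 149 150 149 149 156 170 171 154 147 140 138 149 149 148
  149 145 159 146]
 [147 131 113 150 149 147 155 169 168 155 163 140 138 149 149 148 148 146
  159 164 144 166]]
lever patch diff 35.6712962962963
17.0167 [-1.59693561 -0.07784126  1.14037547] 0.10022276047221892
```

The nose tip shows at about (253.3,228.5) against the slot at (254.2,227.7), so it is about 2 mm down-slope. I'll back off, shift and press again.

```bash
python3 -m handwheel '[-0.12, 0, -0.3, 0, 0, -0.25, 0, -0.6, 0, 0, -0.05, 0, -0.68, 0, 0, -0.05, 0, -0.68, 0, 0, 0.01, 0, -0.5, 0, 0, 0.1, 0, -0.3, 0, 0, 0.2, 0, -0.1, 0, 0, 0.2, 0, -0.1, 0, 0]'
python3 avg.py
python3 - <<'E'
from cell import env,read_camera
import cv2
g=cv2.cvtColor(read_camera('side')['color'],cv2.COLOR_BGR2GRAY); print(g[222:232,248:262]); o=env.get_obs(); print(o['time_s'],o['grasp_force'],abs(o['joint_velocities']).max())
E
```

```text
time_s: 17.68
tool_pos: [0.4857, -0.0427, 0.1738]
tool_rot: [-180.0, -0.0, 9.1]
force: [-1.0, 0.4, 2.6]
grip_width: 0.0172
grasp_force: 35.0
AVG [-0.46  0.17  1.97] [ 0.48557647 -0.0426861   0.17418762]
[[115 113  95  82  87  87  84  89 133 133 117 134 150 149]
 [125 135 127  98  84  86  85  87 113 145 125 113 148 149]
 [142 148 141  84  85  86  87  83  97 148 142 109 132 148]
 [149 149 146 119  97  85  87  84  94 149 147 128 111 148]
 [149 149 146 126  98  97  85  93 113 149 148 145 126 131]
 [148 148 147 136 130 128  95 149 142 150 150 153 155 107]
 [148 148 149 148 144 114 101 159 151 153 166 174 173  97]
 [111 149 148 149 147 129 133 152 164 174 177 151 147 131]
 [ 89 149 150 150 150 151 162 173 177 154 147 137 139 149]
 [133 150 150 150 160 171 176 155 148 141 137 149 149 149]]
18.0333 35.00009072944522 0.07944948825166692
```

```bash
python3 -c "
from cell import env
print(env.sign_off())"
```

```text
the job is handed in; nothing more can be done
None
```

I handed the job in at about 18 s. The breaker was tripped and its lever lifted back to its latched position. The arm is holding the tester with its nose on the hot slot at about 2.5 N, within about 1–2 mm by camera estimate and close to square to the face. The hand-in returned no verdict.

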